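# Put the stray polish bottles back in their display stands

## Task

Four polish bottles were left standing about the manicure table. Put each one back upright in the empty middle well of the display stand that holds bottles of its own shape, turning the flat one and the square one in line with their neighbours. Do not knock any bottle over or bump the stands and the bottles in them, and leave the dropper bottle and the low gel pot where they stand.

Things in the scene. Friction and masses are not known exactly. Their poses are not given: they have to be found in the camera images.
- tall_mid (a point): stray polish bottle standing on the table, loose, about 55 g, tall slim straight cylinder: black body 30 mm across up to height 50, then a silver cylindrical cap 26 mm across, nearly as wide as the body, from height 52 to 92 mm. This point is on its axis half-way up, 46 mm above its foot; z points up.
- bell_mid (a point): stray polish bottle standing on the table, loose, about 55 g, bell-shaped bottle: round black body 36 mm across at the foot, tapering to 17 mm at height 43, then a silver cylindrical cap 17 mm across from height 45 to 86 mm. This point is on its axis half-way up, 43 mm above its foot; z points up.
- square_mid (a point): stray polish bottle standing on the table, loose, about 55 g, short square bottle: black body 32 x 32 mm up to height 44, then a square silver cap 20 x 20 mm, in line with the body, from height 46 to 76 mm (x and y axes are square to its faces). This point is on its axis half-way up, 38 mm above its foot; z points up.
- flat_mid (a point): stray polish bottle standing on the table, loose, about 55 g, flat bottle: black rectangular body, 20 mm thick along its x axis and 38 mm wide along its y axis, up to height 46, then a round silver cap 15 mm across from height 48 to 84 mm. This point is on its axis half-way up, 42 mm above its foot; z points up.
- stand_tall: pale teal display stand, fixed, 56 (its x) x 172 (its y) x 14 mm high, three square wells in a row along y, 56 mm apart; the end wells hold fixed tall cylinders, same size as the stray one. Origin: at table height under the centre of the empty middle well, which is 48 (x) x 52 mm (y) inside, floor 6 mm above the table, walls 4 mm thick rising 8 mm above that floor; z up.
- stand_bell: pale teal display stand, fixed, 56 (its x) x 172 (its y) x 14 mm high, three square wells in a row along y, 56 mm apart; the end wells hold fixed bell-shaped bottles, same size as the stray one. Origin: at table height under the centre of the empty middle well, which is 48 (x) x 52 mm (y) inside, floor 6 mm above the table, walls 4 mm thick rising 8 mm above that floor; z up.
- stand_square: pale teal display stand, fixed, 56 (its x) x 172 (its y) x 14 mm high, three square wells in a row along y, 56 mm apart; the end wells hold fixed short square bottles, same size as the stray one. Origin: at table height under the centre of the empty middle well, which is 48 (x) x 52 mm (y) inside, floor 6 mm above the table, walls 4 mm thick rising 8 mm above that floor; z up.
- stand_flat: pale teal display stand, fixed, 56 (its x) x 172 (its y) x 14 mm high, three square wells in a row along y, 56 mm apart; the end wells hold fixed flat bottles (38 mm width along y), same size as the stray one. Origin: at table height under the centre of the empty middle well, which is 48 (x) x 52 mm (y) inside, floor 6 mm above the table, walls 4 mm thick rising 8 mm above that floor; z up.
- dropper_mid (a point): cuticle-oil dropper bottle, not polish: amber glass body 29 mm across, white collar, black rubber bulb, 89 mm high, loose. This point is on its axis half-way up (44.5 mm).
- pot_mid (a point): low round pot of builder gel, not polish: black, 43 mm across, 30 mm high, loose. This point is on its axis half-way up (15 mm).

How it is judged:
By the outcome, as a careful person would: the job done as asked, in the order asked, and still so for the second after the job is handed in, with the robot touching nothing.
It also fails if it takes over 99 s, if anything falls off the work surface, if the arm or the gripper's body presses on something with over 40 N, if the wrist force passes 120 N, or if a joint passes its speed limit or range.

## Robot

A 6-joint arm with a two-finger parallel gripper is mounted at the origin on the work surface. World frame = base frame: x ahead of the robot, y to its left, z up, the work surface at z = 0. Lengths are in m, angles in rad, forces in N, time in s.
With the tool pointing down it reaches from about 0.35 to 0.875 m from the base axis. Payload 4.2 kg.
Tool frame: the origin (TCP) lies at the very end of the fingers, on their centre line; the grasp point (between the pads) lies 19 mm behind it; z points along the fingers, y is the line along which they close (so a half turn about z gives the same grasp; the last joint's range is limited). The gripper opens to 85 mm and grips with 20 to 120 N. Pads are 22 mm wide; open, the fingers measure 114 mm over their backs; the gripper's body (76 mm by 85 mm) begins 54 mm behind the grasp point. The pads swing forward as they close: fully open they stand 13 mm farther back than shut.
Start: joints at [1.505, 0.385, 0.008, 0, -1.194, -0.259], TCP at [0.199, 0.592, 0.231] pointing down, gripper open.
Joint ranges: [-3.14, 3.14], [-1.21, 2.06], [-1.07, 1.41], [-3.16, 2.05], [-2.99, -0.16], [-3.1, 3.1]. Speed limits (rad/s): [2.79, 2.79, 3.14, 3.14, 3.14, 3.14].

## Interface

Orientations are given as a 3x3 rotation matrix whose columns are the frame's x, y, z axes.
In Python, from bench import ctrl gives the robot as it stands.
- The arm moves only by the tool send_rows, never from a script. Its argument "targets" is a list of rows, each a list of 5 numbers: the finger opening in mm, from 0 to 85.4, then the shift along the world's x, y, z in mm, then the turn about the world's z in rad. A call has 1 to 12 rows; each row is the pose to reach, as a shift and turn from the pose commanded when the call began; what a row does not reach only later rows make up. A row lasts 1/12 s, in which the tool goes at most 41.7 mm and 7.16 degrees, less where a joint would pass 70% of its speed; a pose out of reach is approached as far as the arm can. A call with a gripper value outside its range is refused whole. The fingers move at their own pace and stop on an object; "force" is the grip in N (left out, the last holds). Time passes only in rows, so rows that repeat a pose let the fingers close. It gives the time, the measured TCP pose, the force, the opening and the grip force at its end, in the units of the state.
- ctrl.get_obs(): the state, without advancing time (a new reading comes with each control period).
- ctrl.camera(name): name is "scene" or "side" or "wrist"; returns (picture, depth): 400x640x3 uint8, blue, green, red; 400x640 float32, m along the optical axis (not along the pixel's ray), 0 where there is no reading.
- ctrl.camera_params(name): a dict with "mtx" (3x3 intrinsics, pixels), "k1" (the pictures are not rectified: a ray, as slopes to the right and down, at radius r is drawn at 1 + k1 r^2 times it, then the intrinsics apply), "R" (3x3) and "t" (3): a world point X has camera coordinates R X + t. Camera axes: x right, y down, z forward; pixel columns grow to the right and rows downward; lengths in m; the calibration is good to about 2 mm. A picture is of the moment at which its call begins: read the wrist's pose just before it. camera_params takes no time and is no camera call; for the wrist camera it gives the pose at the moment of the call.
- ctrl.sign_off(): hands the job in; it is judged then, once.
The state is a dict: "t": time; "q": joint angles; "qvel": joint speeds; "effort": joint torques, N m; "eef_pos": TCP position; "eef_rot": TCP orientation; "contact_force": force on the tool from outside, world axes, zero at the start; "wrist_torque": the same for the moment, N m; "finger_gap": finger opening in m; "grip_force": force on a finger pad.
Only numpy, scipy, OpenCV 4.12 (cv2) and the standard library are available. Lean on these libraries where they do the work, as an engineer would, in place of code of your own. Each camera call takes 0.05 s, during which the arm holds its last target. There are 200 camera calls.

## Working session

There is one attempt and no reset: what is moved stays moved. The work goes in short steps, Python scripts to look and compute and a tool call to move; the robot and the scene stay as the last step left them, time stands still between calls to the robot, and variables do not carry over. Pictures are saved under pics/ and viewed, at most 14 in all, crops included, and the job is handed in when it is done.

Besides the shell and the picture viewer there is one more tool, called after ">>>" by a JSON object that holds its "method" and its "body", one argument or row to a line. send_rows: Moves the arm, as the interface text tells. Its arguments: {"type":"object","properties":{"targets":{"type":"array"},"force":{"type":"number"}},"required":["targets"]}

```bash
mkdir -p pics
cat > h.py <<'E'
import numpy as np, cv2
from bench import ctrl
def cap(name,fn):
    p=ctrl.camera_params(name); im,d=ctrl.camera(name); cv2.imwrite(f'pics/{fn}.png',im); np.savez(f'pics/{fn}.npz',im=im,d=d,**{k:np.array(p[k]) for k in('mtx','k1','R','t')}); return im,d
def load(fn): return dict(np.load(f'pics/{fn}.npz'))
def rays(p,uv):
    K=p['mtx']; return cv2.undistortPoints(np.array(uv,float).reshape(-1,1,2),K,np.array([float(p['k1']),0,0,0,0])).reshape(-1,2)
def rays_(p,uv):
    n=(np.array(uv,float).reshape(-1,2)-p['mtx'][:2,2])/[p['mtx'][0,0],p['mtx'][1,1]]
    s=n.copy()
    for _ in range(20): s=n/(1+p['k1']*(s**2).sum(1,keepdims=True))
    return s
def atz(p,uv,z):
    s=rays_(p,uv); d=np.c_[s,np.ones(len(s))]@p['R']; c=-p['R'].T@p['t']
    z=np.broadcast_to(z,len(s)); return c+d*((z-c[2])/d[:,2])[:,None]
def proj(p,X):
    c=np.atleast_2d(X)@p['R'].T+p['t']; s=c[:,:2]/c[:,2:]; s=s*(1+p['k1']*(s**2).sum(1,keepdims=True)); return s*[p['mtx'][0,0],p['mtx'][1,1]]+p['mtx'][:2,2]
def cloud(p):
    v,u=np.mgrid[:400,:640]; s=rays_(p,np.c_[u.ravel(),v.ravel()]); d=p['d'].ravel()
    X=(np.c_[s,np.ones(len(s))]*d[:,None]-p['t'])@p['R']; X[d==0]=np.nan; return X.reshape(400,640,3)
E
python3 - <<'E'
from h import *
for n in('scene','side','wrist'):
    cap(n,n); p=load(n); print(n,(-p['R'].T@p['t']).round(3),p['R'][2].round(2),p['mtx'][0,0])
s=load('scene')['im'],load('side')['im']
cv2.imwrite('pics/s2.png',cv2.resize(s[0],(800,500)));cv2.imwrite('pics/d2.png',cv2.resize(s[1],(800,500)))
o=ctrl.get_obs();print(o['t'],o['eef_rot'])
E
```

```text
scene [1.069 0.679 0.955] [-0.45 -0.54 -0.71] 484.1634551858031
side [ 0.245 -0.675  0.788] [ 0.26  0.67 -0.69] 491.34959385216496
wrist [0.27  0.569 0.372] [-0.28  0.09 -0.96] 325.6444899223179
0.15 [[ 9.47668316e-01 -3.19256317e-01 -4.07499064e-04]
 [-3.19256553e-01 -9.47666970e-01 -1.60252426e-03]
 [ 1.25442591e-04  1.64875822e-03 -9.99998633e-01]]
```

View pics/s2.png

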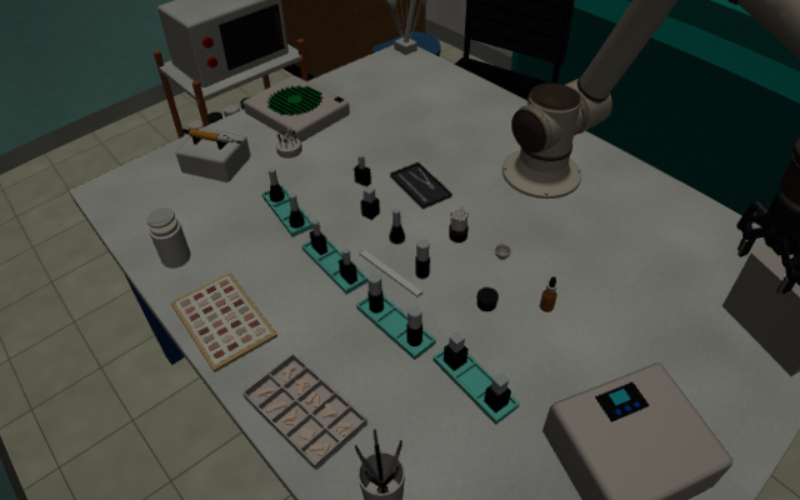

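View pics/d2.png

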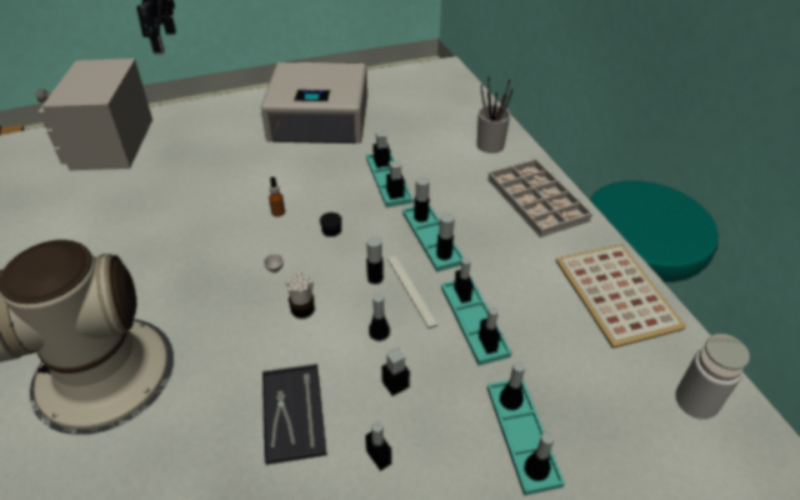

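Both overviews show four strays in a row (scene view at about 362,170 flat; 370,204 square; 397,227 bell; 423,260 tall), with the stands beyond: bell (287,205), flat (334,255), tall (396,322) and square (476,378). I'll build a top-down map from the depth.

Run:
```python
from h import *
S=0.8
# top map: x down->up, y left
X0,X1,Y0,Y1=0.3,0.8,-0.45,0.4
W=int((Y1-Y0)*900);H=int((X1-X0)*900)
for n in('scene','side'):
    p=load(n);X=cloud(p);im=p['im']
    yy=Y1-(np.arange(W)+.5)/900; xx=X1-(np.arange(H)+.5)/900
    print(n,np.nanmedian(X[300:310,100:200,2]))
m=np.zeros((H,W,3),np.uint8);hm=np.full((H,W),-1.)
for n in('scene','side'):
    p=load(n);X=cloud(p).reshape(-1,3);c=p['im'].reshape(-1,3)
    ok=(X[:,2]<0.12)&(X[:,2]>-0.02)&(X[:,0]>X0)&(X[:,0]<X1)&(X[:,1]>Y0)&(X[:,1]<Y1)
    X=X[ok];c=c[ok];o=np.argsort(X[:,2])
    for q,k in zip(X[o],c[o]):
        i=int((X1-q[0])*900);j=int((Y1-q[1])*900)
        if q[2]>=hm[i,j]:
            cv2.rectangle(m,(j-1,i-1),(j+1,i+1),tuple(int(min(255,v*1.5)) for v in k),-1)
for k in range(3,9):cv2.putText(m,f'{k/10}',(0,int((X1-k/10)*900)),0,.4,(0,0,255))
cv2.imwrite('pics/top.png',m)
# clusters of objects with z>0.025
for n in('scene','side'):
    p=load(n);X=cloud(p);z=X[...,2]
    msk=((z>0.022)&(z<0.11)&(X[...,0]>.3)&(X[...,0]<.85)&(abs(X[...,1])<.45)).astype(np.uint8)
    N,L=cv2.connectedComponents(msk)
    for l in range(1,N):
        P=X[L==l]
        if len(P)<40: continue
        a=P[:,:2]; v,u=np.nonzero(L==l); t=P[P[:,2]>P[:,2].max()-.02]
        print(n,len(P),'px',int(u.mean()),int(v.mean()),'xy',np.median(a,0).round(3),'top',np.median(t[:,:2],0).round(3),'zmax',P[:,2].max().round(3))
```

```text
scene -0.7486445064032039
side 0.001142640573382983
scene 159 px 288 134 xy [ 0.368 -0.273] top [ 0.366 -0.277] zmax 0.084
scene 152 px 219 146 xy [ 0.561 -0.365] top [ 0.56  -0.368] zmax 0.092
scene 207 px 295 159 xy [ 0.432 -0.166] top [ 0.428 -0.169] zmax 0.076
scene 169 px 235 167 xy [ 0.578 -0.253] top [ 0.576 -0.256] zmax 0.092
scene 147 px 316 178 xy [ 0.438 -0.063] top [ 0.437 -0.066] zmax 0.086
scene 278 px 366 177 xy [0.337 0.027] top [0.334 0.023] zmax 0.071
scene 364 px 140 190 xy [ 0.833 -0.331] top [ 0.833 -0.337] zmax 0.108
scene 193 px 253 188 xy [ 0.592 -0.15 ] top [ 0.589 -0.153] zmax 0.09
scene 265 px 337 203 xy [0.471 0.055] top [0.468 0.051] zmax 0.093
scene 214 px 277 211 xy [ 0.597 -0.039] top [ 0.593 -0.042] zmax 0.092
scene 295 px 299 231 xy [0.606 0.065] top [0.603 0.061] zmax 0.1
scene 196 px 439 233 xy [0.346 0.29 ] top [0.342 0.288] zmax 0.088
scene 200 px 389 236 xy [0.427 0.2  ] top [0.427 0.2  ] zmax 0.032
scene 324 px 331 258 xy [0.605 0.176] top [0.602 0.172] zmax 0.1
scene 355 px 364 279 xy [0.583 0.263] top [0.579 0.259] zmax 0.084
scene 390 px 398
[... 568 characters left out ...]
max 0.101
side 391 px 299 205 xy [0.46  0.037] top [0.461 0.041] zmax 0.095
side 340 px 371 223 xy [ 0.585 -0.052] top [ 0.588 -0.049] zmax 0.091
side 535 px 240 233 xy [0.324 0.007] top [0.325 0.012] zmax 0.074
side 293 px 303 251 xy [ 0.429 -0.077] top [ 0.429 -0.075] zmax 0.088
side 379 px 392 263 xy [ 0.579 -0.164] top [ 0.583 -0.161] zmax 0.092
side 1548 px 565 306 xy [ 0.814 -0.376] top [ 0.818 -0.372] zmax 0.11
side 476 px 316 295 xy [ 0.419 -0.184] top [ 0.42  -0.179] zmax 0.08
side 417 px 411 307 xy [ 0.566 -0.268] top [ 0.569 -0.265] zmax 0.095
side 441 px 302 354 xy [ 0.358 -0.286] top [ 0.359 -0.283] zmax 0.086
side 447 px 432 364 xy [ 0.549 -0.378] top [ 0.552 -0.375] zmax 0.096
```

View pics/top.png

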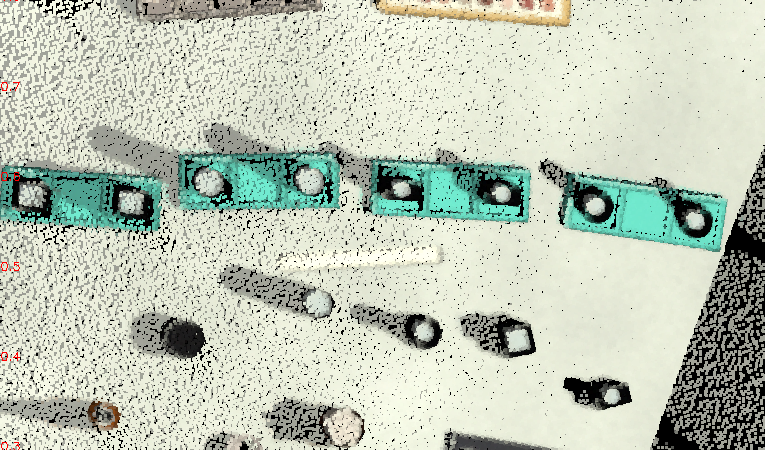

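The map gives good estimates: strays flat (.3625,-.280), square (.424,-.174), bell (.433,-.071), tall (.4645,.046). I'm going above the row for a close wrist look.

>>> {"method": "send_rows", "body": {
  "targets": [
    [80,221,-732,39,-1.246],
    [80,221,-732,39,-1.246],
    [80,221,-732,39,-1.246],
    [80,221,-732,39,-1.246],
    [80,221,-732,39,-1.246],
    [80,221,-732,39,-1.246],
    [80,221,-732,39,-1.246],
    [80,221,-732,39,-1.246],
    [80,221,-732,39,-1.246],
    [80,221,-732,39,-1.246],
    [80,221,-732,39,-1.246],
    [80,221,-732,39,-1.246]
  ],
  "force": 40
}}

```text
t: 1.15
eef_pos: [0.3434, 0.1122, 0.2571]
eef_rot: [[0.001, -1.0, 0.001], [-1.0, -0.001, 0.001], [-0.001, -0.001, -1.0]]
contact_force: [1.4, 0.3, -0.2]
finger_gap: 0.08
grip_force: 0.0
```

>>> {"method": "send_rows", "body": {
  "targets": [
    [60,77,-252,13,0],
    [60,77,-252,13,0],
    [60,77,-252,13,0],
    [60,77,-252,13,0],
    [60,77,-252,13,0],
    [60,77,-252,13,0],
    [60,77,-252,13,0],
    [60,77,-252,13,0],
    [60,77,-252,13,0]
  ]
}}

```text
t: 1.9
eef_pos: [0.4203, -0.1384, 0.2692]
eef_rot: [[-0.003, -1.0, -0.001], [-1.0, 0.003, 0.0], [-0.0, 0.001, -1.0]]
contact_force: [0.4, -0.2, -0.6]
finger_gap: 0.0597
grip_force: 0.0
```

Run:
```python
from h import *
o=ctrl.get_obs();print(o['t'],o['eef_pos'],o['q'].round(2) if hasattr(o['q'],'round') else o['q'])
im,d=cap('wrist','w1');p=load('w1')
X=cloud(p);z=X[...,2]
msk=((z>0.035)&(z<0.11)&(X[...,0]>.33)).astype(np.uint8)
N,L=cv2.connectedComponents(msk)
for l in range(1,N):
    P=X[L==l]
    if len(P)<40: continue
    v,u=np.nonzero(L==l);t=P[P[:,2]>P[:,2].max()-.006]
    print(len(P),'px',int(u.mean()),int(v.mean()),'mean',P[:,:2].mean(0).round(4),'top',((t[:,:2].min(0)+t[:,:2].max(0))/2).round(4),np.ptp(t[:,:2],axis=0).round(3),'zmax',P[:,2].max().round(3))
cv2.imwrite('pics/w1b.png',cv2.resize(cv2.convertScaleAbs(im,alpha=1.6),(800,500)))
```

```text
1.9 [ 0.4203493  -0.1383914   0.26919678] [ 0.05  0.04 -0.35 -0.   -1.19 -0.05]
909 px 377 38 mean [ 0.3624 -0.2759] top [ 0.3604 -0.2775] [0.015 0.014] zmax 0.085
840 px 168 57 mean [ 0.5678 -0.2593] top [ 0.5717 -0.2603] [0.016 0.016] zmax 0.094
825 px 317 141 mean [ 0.4222 -0.1751] top [ 0.4222 -0.1727] [0.022 0.022] zmax 0.078
970 px 172 159 mean [ 0.5806 -0.1571] top [ 0.5835 -0.1555] [0.014 0.015] zmax 0.091
445 px 310 232 mean [ 0.4308 -0.0734] top [ 0.4309 -0.0699] [0.015 0.016] zmax 0.087
841 px 180 250 mean [ 0.5861 -0.0476] top [ 0.5896 -0.0436] [0.015 0.015] zmax 0.091
140 px 382 298 mean [0.3423 0.0178] top [0.3407 0.0255] [0.015 0.027] zmax 0.072
910 px 286 321 mean [0.4621 0.0419] top [0.4636 0.0482] [0.025 0.026] zmax 0.094
341 px 192 388 mean [0.5974 0.1588] top [0.5974 0.1593] [0.021 0.007] zmax 0.087
```

View pics/w1b.png

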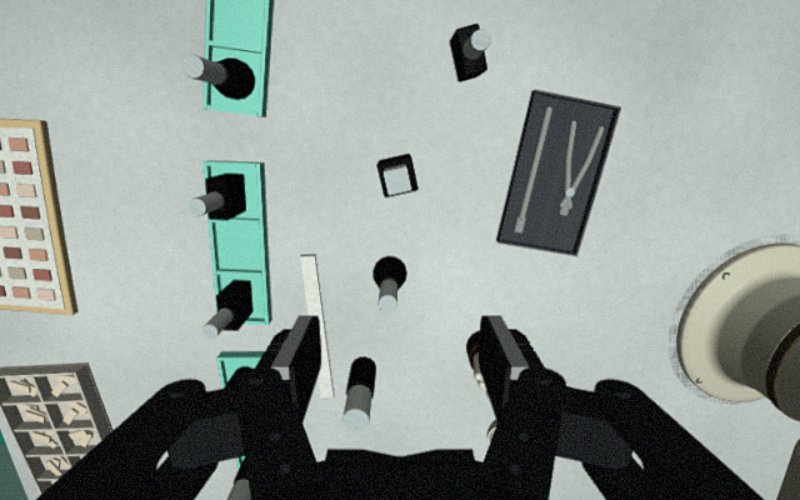

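The wrist view shows the strays clearly, with flat at (468,52), square (397,175), bell (389,280) and tall (360,390); all are apart. Next come the yaws of the square and flat bottles and the stand poses.

Run:
```python
from h import *
def rect(P,name):
    c,s,a=cv2.minAreaRect((P[:,:2]*1000).astype(np.float32));print(name,len(P),np.round(c,1),np.round(s,1),round(a,1))
for n in('w1','scene','side'):
    p=load(n);X=cloud(p);z=X[...,2]
    def near(x,y,r,a,b): return X[(np.hypot(X[...,0]-x,X[...,1]-y)<r)&(z>a)&(z<b)]
    rect(near(.423,-.1735,.03,.071,.085),n+' sqcap')
    rect(near(.423,-.1735,.03,.02,.05),n+' sqbody')
    rect(near(.361,-.279,.03,.015,.05),n+' flbody')
    im=p['im'].astype(int);teal=((im[...,1]-im[...,2])>25)&(z>.009)&(z<.02)
    teal=cv2.morphologyEx(teal.astype(np.uint8),0,None) if 0 else teal
    for nm,x,y in(('bell',.5645,-.316),('flat',.588,-.101),('tall',.599,.111),('square',.58,.3085)):
        P=X[teal&(np.hypot(X[...,0]-x,X[...,1]-y)<.1)]
        if len(P)>150: rect(P,n+' stand '+nm)
```

```text
w1 sqcap 385 [ 422.3 -173. ] [19.9 20. ] 12.8
w1 sqbody 431 [ 422.3 -172.8] [32.1 32.4] 12.6
w1 flbody 696 [ 360.7 -277.8] [20.9 37.8] 14.6
w1 stand bell 921 [ 569.3 -280. ] [99.2 57. ] 81.3
w1 stand flat 1136 [586.8 -99.3] [173.1  56.9] 87.4
w1 stand tall 225 [622.7 101.7] [166.7  48. ] 73.9
scene sqcap 28 [ 424.2 -173.4] [21.1 20.6] 16.0
scene sqbody 133 [ 426.9 -172.2] [33.8 34.7] 15.6
scene flbody 133 [ 366.7 -276.8] [26.  41.2] 16.5
scene stand flat 222 [590.3 -98.8] [173.5  56.7] 88.1
scene stand tall 318 [599.7 113.9] [ 57.9 173.7] 0.6
scene stand square 328 [579.5 312.7] [171.9  59. ] 85.3
side sqcap 119 [ 421.4 -175.5] [19.8 21. ] 11.6
side sqbody 278 [ 421.4 -174.9] [31.9 34. ] 11.0
side flbody 322 [ 359.5 -280.3] [20.3 39. ] 17.0
side stand bell 874 [ 563.3 -316.5] [174.8  57.9] 81.3
side stand flat 526 [ 586.4 -101. ] [172.5  57. ] 87.0
side stand tall 378 [597.8 112.4] [ 58.3 177.4] 0.7
side stand square 269 [577.6 308.8] [175.1  57. ] 85.8
```

>>> {"method": "send_rows", "body": {
  "targets": [
    [60,2.5,-33.5,-40,0.22],
    [60,2.5,-33.5,-80,0.22],
    [60,2.5,-33.5,-120,0.22],
    [60,2.5,-33.5,-150,0.22],
    [60,2.5,-33.5,-185,0.22],
    [60,2.5,-33.5,-215,0.22],
    [60,2.5,-33.5,-228,0.22],
    [60,2.5,-33.5,-228,0.22],
    [15,2.5,-33.5,-228,0.22],
    [15,2.5,-33.5,-228,0.22],
    [15,2.5,-33.5,-228,0.22],
    [15,2.5,-33.5,-228,0.22]
  ],
  "force": 35
}}

```text
t: 2.95
eef_pos: [0.4236, -0.1712, 0.0443]
eef_rot: [[0.22, -0.976, 0.002], [-0.976, -0.22, -0.001], [0.001, -0.002, -1.0]]
contact_force: [-3.4, 0.0, 9.4]
finger_gap: 0.0193
grip_force: 40.1
```

>>> {"method": "send_rows", "body": {
  "targets": [
    [15,0,0,0,0],
    [15,0,0,0,0],
    [15,0,0,2,0]
  ]
}}

```text
t: 3.2
eef_pos: [0.424, -0.1711, 0.0456]
eef_rot: [[0.219, -0.976, 0.003], [-0.976, -0.219, -0.0], [0.001, -0.003, -1.0]]
contact_force: [-0.1, 0.3, -0.8]
finger_gap: 0.0195
grip_force: 38.1
```

>>> {"method": "send_rows", "body": {
  "targets": [
    [15,0,0,20,0],
    [15,0,0,60,0],
    [15,0,0,100,0],
    [15,0,0,130,0],
    [15,154,483,130,-0.297],
    [15,154,483,130,-0.297],
    [15,154,483,130,-0.297],
    [15,154,483,130,-0.297],
    [15,154,483,130,-0.297],
    [15,154,483,130,-0.297],
    [15,154,483,130,-0.297],
    [15,154,483,130,-0.297]
  ]
}}

```text
t: 4.2
eef_pos: [0.5211, 0.1367, 0.1754]
eef_rot: [[-0.076, -0.997, 0.002], [-0.997, 0.076, 0.002], [-0.002, -0.002, -1.0]]
contact_force: [1.0, -0.2, -0.5]
finger_gap: 0.0193
grip_force: 37.9
```

>>> {"method": "send_rows", "body": {
  "targets": [
    [15,57,174,0,0],
    [15,57,174,0,0],
    [15,57,174,0,0],
    [15,57,174,0,0],
    [15,57,174,0,0],
    [15,57,174,-20,0],
    [15,57,174,-40,0],
    [15,57,174,-60,0],
    [15,57,174,-75,0],
    [15,57,174,-80,0],
    [15,57,174,-80,0]
  ]
}}

```text
t: 5.12
eef_pos: [0.5772, 0.308, 0.0932]
eef_rot: [[-0.077, -0.997, -0.001], [-0.997, 0.077, -0.001], [0.001, 0.001, -1.0]]
contact_force: [-0.4, 0.3, -0.3]
finger_gap: 0.0195
grip_force: 37.9
```

Run:
```python
from h import *
o=ctrl.get_obs();print(o['t'],o['eef_pos'],np.array(o['eef_rot'])[:,1])
a,_=cap('wrist','w2');b,_=cap('side','s3')
v=np.vstack([cv2.resize(a,(480,300)),cv2.resize(b[60:260,200:520],(480,300))])
cv2.imwrite('pics/v2.png',cv2.convertScaleAbs(v,alpha=1.5))
p=load('w2');X=cloud(p);z=X[...,2];im=p['im'].astype(int)
P=X[((im[...,1]-im[...,2])>25)&(z>.009)&(z<.02)&(np.hypot(X[...,0]-.58,X[...,1]-.31)<.1)]
print(len(P),cv2.minAreaRect((P[:,:2]*1000).astype(np.float32)))
```

```text
5.1167 [0.5772013  0.30802215 0.09317661] [-0.99703881  0.07688786  0.00136581]
2615 ((576.1497192382812, 284.50048828125), (115.41675567626953, 55.98792266845703), 85.7408218383789)
```

View pics/v2.png

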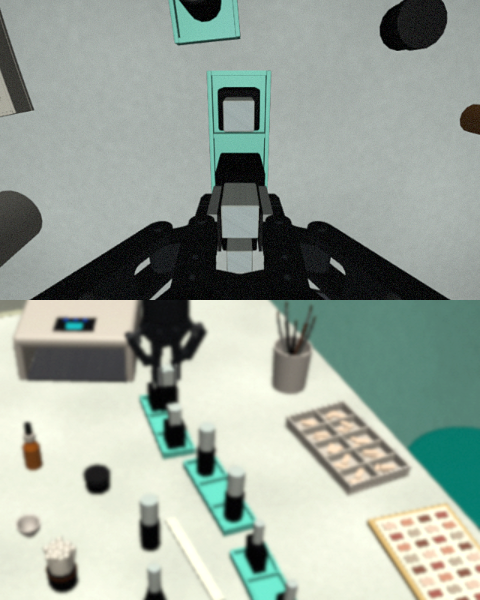

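Both views show the bottle hanging over the middle well, in line with its neighbour (wrist view 240,225 against 240,110). I'll make a small +y correction, then lower and release.

>>> {"method": "send_rows", "body": {
  "targets": [
    [15,1,4,0,0],
    [15,1,4,-20,0],
    [15,1,4,-32,0],
    [15,1,4,-38,0],
    [15,1,4,-41,0],
    [15,1,4,-42,0],
    [15,1,4,-42,0],
    [60,1,4,-42,0],
    [60,1,4,-42,0],
    [60,1,4,-42,0],
    [60,1,4,-42,0]
  ]
}}

```text
t: 6.13
eef_pos: [0.5791, 0.3124, 0.0523]
eef_rot: [[-0.077, -0.997, 0.001], [-0.997, 0.077, 0.001], [-0.001, -0.001, -1.0]]
contact_force: [-0.4, -0.6, 0.9]
finger_gap: 0.0601
grip_force: 0.0
```

>>> {"method": "send_rows", "body": {
  "targets": [
    [60,0,0,0,0],
    [60,0,0,30,0],
    [60,0,0,70,0],
    [60,0,0,110,0],
    [60,0,0,145,0]
  ]
}}

```text
t: 6.55
eef_pos: [0.5792, 0.3123, 0.1996]
eef_rot: [[-0.077, -0.997, 0.002], [-0.997, 0.077, 0.001], [-0.001, -0.002, -1.0]]
contact_force: [0.4, 0.1, 0.2]
finger_gap: 0.0597
grip_force: 0.0
```

Run:
```python
from h import *
a,_=cap('wrist','w3');b,_=cap('scene','s4')
v=np.vstack([cv2.resize(a,(480,300)),cv2.resize(b[200:360,250:506],(480,300))])
cv2.imwrite('pics/v3.png',cv2.convertScaleAbs(v,alpha=1.5))
for n in('w3','s4'):
    X=cloud(load(n));z=X[...,2]
    P=X[(z>.078)&(z<.1)&(np.hypot(X[...,0]-.58,X[...,1]-.31)<.02)]
    if len(P)>5:print(n,len(P),cv2.minAreaRect((P[:,:2]*1000).astype(np.float32)),P[:,2].max())
```

```text
w3 557 ((578.4930419921875, 310.0008544921875), (20.366863250732422, 19.318492889404297), 86.23853302001953) 0.08312238352495645
s4 73 ((580.480712890625, 311.49432373046875), (20.58452796936035, 19.412158966064453), 78.58042907714844) 0.08333584164281976
```

View pics/v3.png

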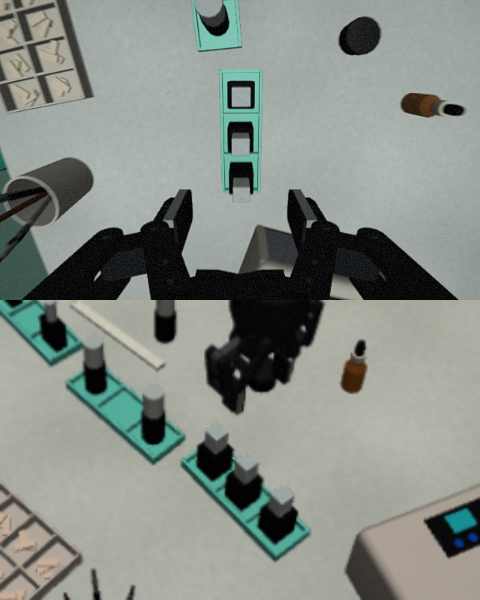

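The square bottle stands centred and aligned in its well. Next is the tall one.

>>> {"method": "send_rows", "body": {
  "targets": [
    [60,-115,-265,0,0.087],
    [60,-115,-265,0,0.087],
    [60,-115,-265,0,0.087],
    [60,-115,-265,0,0.087],
    [60,-115,-265,0,0.087],
    [60,-115,-265,0,0.087],
    [60,-115,-265,0,0.087],
    [60,-115,-265,0,0.087],
    [60,-115,-265,-20,0.087],
    [60,-115,-265,-50,0.087],
    [60,-115,-265,-80,0.087],
    [60,-115,-265,-80,0.087]
  ]
}}

```text
t: 7.65
eef_pos: [0.4599, 0.0458, 0.112]
eef_rot: [[0.008, -1.0, -0.011], [-1.0, -0.008, -0.003], [0.003, 0.011, -1.0]]
contact_force: [-0.6, 0.1, -0.9]
finger_gap: 0.0606
grip_force: 0.0
```

Run:
```python
from h import *
o=ctrl.get_obs();print(o['eef_pos'],np.array(o['eef_rot'])[:,1])
```

```text
[0.45986997 0.04583474 0.11201492] [-0.99991001 -0.00808414  0.01070577]
```

>>> {"method": "send_rows", "body": {
  "targets": [
    [60,0,0,0,0],
    [60,0,0,-20,0],
    [60,0,0,-40,0],
    [60,0,0,-58,0],
    [60,0,0,-67,0],
    [60,0,0,-67,0],
    [60,0,0,-67,0]
  ]
}}

```text
t: 8.23
eef_pos: [0.465, 0.0477, 0.0509]
eef_rot: [[0.011, -1.0, 0.002], [-1.0, -0.011, 0.0], [-0.0, -0.002, -1.0]]
contact_force: [0.5, 0.5, -0.1]
finger_gap: 0.06
grip_force: 0.0
```

>>> {"method": "send_rows", "body": {
  "targets": [
    [20,0,0,0,0],
    [20,0,0,0,0],
    [20,0,0,0,0],
    [20,0,0,0,0],
    [20,0,0,0,0],
    [20,0,0,15,0],
    [20,0,0,50,0],
    [20,0,0,90,0],
    [20,0,0,125,0],
    [20,34,16,125,0],
    [20,70,34,125,0],
    [20,105,51,125,0]
  ]
}}

```text
t: 9.23
eef_pos: [0.5701, 0.0989, 0.1768]
eef_rot: [[0.01, -1.0, 0.003], [-1.0, -0.01, 0.002], [-0.002, -0.003, -1.0]]
contact_force: [0.4, -0.1, -0.0]
finger_gap: 0.0252
grip_force: 35.3
```

>>> {"method": "send_rows", "body": {
  "targets": [
    [20,25,13,0,0],
    [20,29,14,0,0],
    [20,29,14,0,0],
    [20,29,14,-25,0],
    [20,29,14,-50,0],
    [20,29,14,-75,0],
    [20,29,14,-90,0],
    [20,29,14,-90,0],
    [20,29,14,-90,0]
  ]
}}

```text
t: 9.98
eef_pos: [0.5967, 0.1115, 0.0846]
eef_rot: [[0.01, -1.0, -0.002], [-1.0, -0.01, -0.001], [0.001, 0.002, -1.0]]
contact_force: [0.1, -0.0, 0.4]
finger_gap: 0.025
grip_force: 35.3
```

Run:
```python
from h import *
o=ctrl.get_obs();print(o['eef_pos'],np.array(o['eef_rot'])[:,1])
a,_=cap('wrist','w5');b,_=cap('scene','s5')
v=np.vstack([cv2.resize(a,(480,300)),cv2.resize(b[180:340,220:476],(480,300))])
cv2.imwrite('pics/v5.png',cv2.convertScaleAbs(v,alpha=1.5))
```

```text
[0.59665386 0.11149093 0.08457939] [-0.99994906 -0.00989477  0.00199022]
```

View pics/v5.png

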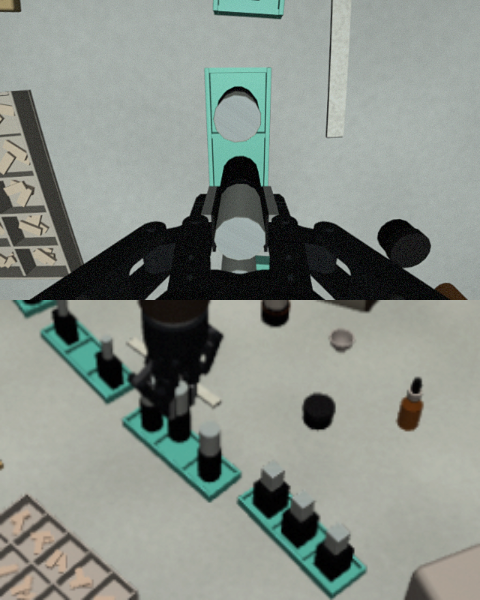

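The tall bottle hangs over its middle well, in line with its neighbour in the wrist view (240,115). I'll lower and release it.

>>> {"method": "send_rows", "body": {
  "targets": [
    [20,2,1,-12,0],
    [20,2,1,-22,0],
    [20,2,1,-27,0],
    [20,2,1,-28.5,0],
    [20,2,1,-28.5,0],
    [20,2,1,-28.5,0],
    [60,2,1,-28.5,0],
    [60,2,1,-28.5,0],
    [60,2,1,-28.5,0],
    [60,2,1,-28.5,0],
    [60,2,1,-28.5,0]
  ]
}}

```text
t: 11.0
eef_pos: [0.5999, 0.1132, 0.056]
eef_rot: [[0.01, -1.0, -0.0], [-1.0, -0.01, -0.0], [0.0, 0.0, -1.0]]
contact_force: [0.6, 0.5, 0.3]
finger_gap: 0.06
grip_force: 0.0
```

>>> {"method": "send_rows", "body": {
  "targets": [
    [60,0,0,20,0],
    [60,0,0,60,0],
    [60,0,0,100,0],
    [60,0,0,140,0],
    [60,0,0,140,0]
  ]
}}

```text
t: 11.42
eef_pos: [0.6048, 0.1144, 0.2062]
eef_rot: [[0.012, -1.0, 0.018], [-1.0, -0.012, 0.004], [-0.004, -0.018, -1.0]]
contact_force: [1.5, 0.3, 0.8]
finger_gap: 0.0598
grip_force: 0.0
```

Run:
```python
from h import *
a,_=cap('wrist','w6')
X=cloud(load('w6'));z=X[...,2]
P=X[(z>.085)&(z<.11)&(np.hypot(X[...,0]-.599,X[...,1]-.112)<.025)];print(len(P),cv2.minEnclosingCircle((P[:,:2]*1000).astype(np.float32)),P[:,2].max())
P=X[(z>.075)&(z<.11)&(np.hypot(X[...,0]-.4315,X[...,1]+.07)<.03)]
if len(P)>5:print(len(P),cv2.minEnclosingCircle((P[:,:2]*1000).astype(np.float32)))
```

```text
843 ((599.5751953125, 113.88395690917969), 13.153985977172852) 0.09914817705074533
```

>>> {"method": "send_rows", "body": {
  "targets": [
    [60,-168,-183,0,-0.162],
    [60,-168,-183,0,-0.162],
    [60,-168,-183,0,-0.162],
    [60,-168,-183,0,-0.162],
    [60,-168,-183,0,-0.162],
    [60,-168,-183,0,-0.162],
    [60,-168,-183,0,-0.162],
    [60,-168,-183,-25,-0.162],
    [60,-168,-183,-50,-0.162],
    [60,-168,-183,-75,-0.162],
    [60,-168,-183,-80,-0.162],
    [60,-168,-183,-80,-0.162]
  ]
}}

```text
t: 12.47
eef_pos: [0.4303, -0.0701, 0.1145]
eef_rot: [[-0.152, -0.988, -0.005], [-0.988, 0.152, -0.001], [0.002, 0.005, -1.0]]
contact_force: [0.8, 0.9, -0.0]
finger_gap: 0.0601
grip_force: 0.0
```

>>> {"method": "send_rows", "body": {
  "targets": [
    [60,0,0,-20,0],
    [60,0,0,-40,0],
    [60,0,0,-58,0],
    [60,0,0,-70,0],
    [60,0,0,-70,0],
    [60,0,0,-70,0]
  ]
}}

```text
t: 12.97
eef_pos: [0.4327, -0.0696, 0.047]
eef_rot: [[-0.151, -0.989, 0.001], [-0.989, 0.151, -0.0], [0.0, -0.001, -1.0]]
contact_force: [-0.1, 0.2, 0.2]
finger_gap: 0.06
grip_force: 0.0
```

>>> {"method": "send_rows", "body": {
  "targets": [
    [10,0,0,0,0],
    [10,0,0,0,0],
    [10,0,0,0,0],
    [10,0,0,0,0],
    [10,0,0,0,0],
    [10,0,0,0,0],
    [10,0,0,15,0],
    [10,0,0,50,0],
    [10,0,0,90,0],
    [10,0,0,125,0],
    [10,0,0,125,0]
  ]
}}

```text
t: 13.88
eef_pos: [0.4364, -0.0695, 0.1782]
eef_rot: [[-0.15, -0.989, 0.015], [-0.989, 0.15, 0.001], [-0.003, -0.015, -1.0]]
contact_force: [0.7, -0.2, -0.7]
finger_gap: 0.0163
grip_force: 34.3
```

>>> {"method": "send_rows", "body": {
  "targets": [
    [10,17,-31,0,0],
    [10,35,-66,0,0],
    [10,53,-100,0,0],
    [10,71,-134,0,0],
    [10,89,-168,0,0],
    [10,107,-201,0,0],
    [10,123,-231,0,0],
    [10,131,-246,0,0],
    [10,131,-246,-25,0],
    [10,131,-246,-55,0],
    [10,131,-246,-85,0],
    [10,131,-246,-90,0]
  ]
}}

```text
t: 14.88
eef_pos: [0.5588, -0.3143, 0.0746]
eef_rot: [[-0.154, -0.988, -0.011], [-0.988, 0.153, 0.005], [-0.003, 0.012, -1.0]]
contact_force: [-0.7, 0.4, -0.9]
finger_gap: 0.016
grip_force: 34.4
```

>>> {"method": "send_rows", "body": {
  "targets": [
    [10,0,0,0,0],
    [10,0,0,0,0],
    [10,0,0,0,0]
  ]
}}

```text
t: 15.13
eef_pos: [0.5644, -0.3162, 0.0835]
eef_rot: [[-0.151, -0.989, 0.004], [-0.989, 0.151, -0.002], [0.001, -0.004, -1.0]]
contact_force: [0.5, 1.0, -0.3]
finger_gap: 0.0165
grip_force: 34.4
```

Run:
```python
from h import *
a,_=cap('wrist','w7');b,_=cap('side','s7')
v=np.vstack([cv2.resize(a,(480,300)),cv2.resize(b[200:400,200:520],(480,300))])
cv2.imwrite('pics/v7.png',cv2.convertScaleAbs(v,alpha=1.5))
p=load('w7');X=cloud(p);z=X[...,2];im=p['im'].astype(int)
P=X[((im[...,1]-im[...,2])>25)&(z>.009)&(z<.02)&(np.hypot(X[...,0]-.5635,X[...,1]+.316)<.1)]
print(len(P),cv2.minAreaRect((P[:,:2]*1000).astype(np.float32)))
```

```text
3053 ((559.7694702148438, -343.17730712890625), (116.59159088134766, 56.110660552978516), 81.36011505126953)
```

View pics/v7.png

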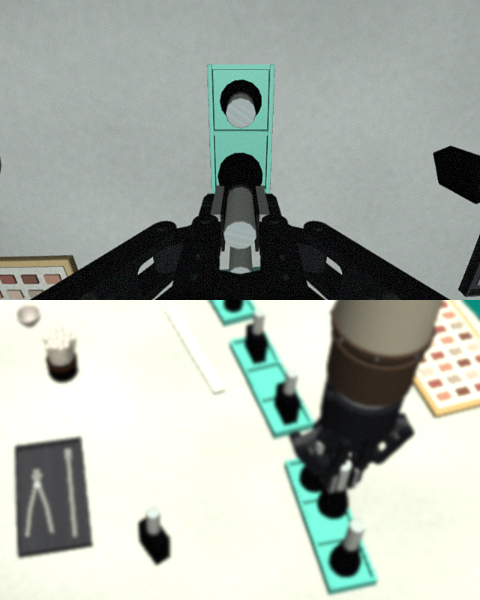

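The bell bottle hangs over its middle well, in line with its neighbour (240,110), and the tool is within 1 mm of the well centre. I'll lower and release it.

>>> {"method": "send_rows", "body": {
  "targets": [
    [10,0,0,-12,0],
    [10,0,0,-22,0],
    [10,0,0,-27,0],
    [10,0,0,-28.5,0],
    [10,0,0,-28.5,0],
    [10,0,0,-28.5,0],
    [55,0,0,-28.5,0],
    [55,0,0,-28.5,0],
    [55,0,0,-28.5,0],
    [55,0,0,-28.5,0],
    [55,0,0,-28.5,0]
  ]
}}

```text
t: 16.15
eef_pos: [0.5629, -0.3158, 0.0525]
eef_rot: [[-0.151, -0.988, -0.0], [-0.988, 0.151, 0.0], [-0.0, 0.0, -1.0]]
contact_force: [-0.1, -0.1, 0.6]
finger_gap: 0.0551
grip_force: 0.0
```

>>> {"method": "send_rows", "body": {
  "targets": [
    [55,0,0,20,0],
    [55,0,0,60,0],
    [55,0,0,100,0],
    [55,0,0,140,0],
    [55,0,0,140,0],
    [55,0,0,140,0]
  ]
}}

```text
t: 16.65
eef_pos: [0.5644, -0.3162, 0.1964]
eef_rot: [[-0.151, -0.988, 0.007], [-0.988, 0.151, -0.002], [0.001, -0.008, -1.0]]
contact_force: [-0.1, 0.6, -1.3]
finger_gap: 0.0549
grip_force: 0.0
```

Run:
```python
from h import *
a,_=cap('wrist','w8')
X=cloud(load('w8'));z=X[...,2]
P=X[(z>.085)&(z<.11)&(np.hypot(X[...,0]-.564,X[...,1]+.316)<.025)];print(len(P),cv2.minEnclosingCircle((P[:,:2]*1000).astype(np.float32)),P[:,2].max())
P=X[(z>.015)&(z<.05)&(np.hypot(X[...,0]-.361,X[...,1]+.278)<.035)]
if len(P)>5:print(len(P),cv2.minAreaRect((P[:,:2]*1000).astype(np.float32)))
```

```text
356 ((561.9156494140625, -315.3785400390625), 8.424057006835938) 0.09347502123434201
1231 ((361.32305908203125, -278.2649841308594), (20.800941467285156, 38.418296813964844), 13.656534194946289)
```

>>> {"method": "send_rows", "body": {
  "targets": [
    [55,-40,7,0,0.1],
    [55,-81,15,0,0.2],
    [55,-121,22,0,0.3],
    [55,-162,30,0,0.405],
    [55,-190,35,0,0.405],
    [55,-202,37.5,0,0.405],
    [55,-202,37.5,0,0.405],
    [55,-202,37.5,-30,0.405],
    [55,-202,37.5,-60,0.405],
    [55,-202,37.5,-80,0.405],
    [55,-202,37.5,-80,0.405],
    [55,-202,37.5,-80,0.405]
  ]
}}

```text
t: 17.7
eef_pos: [0.3612, -0.2784, 0.1116]
eef_rot: [[0.251, -0.968, -0.003], [-0.968, -0.251, 0.001], [-0.001, 0.003, -1.0]]
contact_force: [0.2, 0.4, 0.1]
finger_gap: 0.055
grip_force: 0.0
```

>>> {"method": "send_rows", "body": {
  "targets": [
    [55,0,0,-25,0],
    [55,0,0,-50,0],
    [55,0,0,-75,0],
    [55,0,0,-91,0],
    [55,0,0,-93,0],
    [55,0,0,-93,0],
    [55,0,0,-93,0]
  ]
}}

```text
t: 18.28
eef_pos: [0.3626, -0.2789, 0.0211]
eef_rot: [[0.251, -0.968, 0.003], [-0.968, -0.251, -0.001], [0.002, -0.002, -1.0]]
contact_force: [-0.3, -0.0, -0.7]
finger_gap: 0.055
grip_force: 0.0
```

>>> {"method": "send_rows", "body": {
  "targets": [
    [55,-1.5,0,-2,0],
    [13,-1.5,0,-2,0],
    [13,-1.5,0,-2,0],
    [13,-1.5,0,-2,0],
    [13,-1.5,0,-2,0],
    [13,-1.5,0,-2,0],
    [13,-1.5,0,-2,0],
    [13,-1.5,0,12,0],
    [13,-1.5,0,50,0],
    [13,-1.5,0,90,0],
    [13,-1.5,0,123,0],
    [13,-1.5,0,123,0]
  ]
}}

```text
t: 19.28
eef_pos: [0.3634, -0.2801, 0.1494]
eef_rot: [[0.252, -0.968, 0.013], [-0.968, -0.252, -0.006], [0.009, -0.011, -1.0]]
contact_force: [0.3, -0.3, -0.5]
finger_gap: 0.0198
grip_force: 34.4
```

Run:
```python
from h import *
o=ctrl.get_obs();print(o['eef_pos'],o['q'])
a,_=cap('wrist','w9');b,_=cap('side','s9')
v=np.vstack([cv2.resize(a,(480,300)),cv2.resize(b[200:400,200:520],(480,300))])
cv2.imwrite('pics/v9.png',cv2.convertScaleAbs(v,alpha=1.5))
```

```text
[ 0.36338916 -0.28008185  0.14936477] [-0.29955227  0.17973708 -0.51392137  0.00254957 -0.86275634  0.55254913]
```

View pics/v9.png

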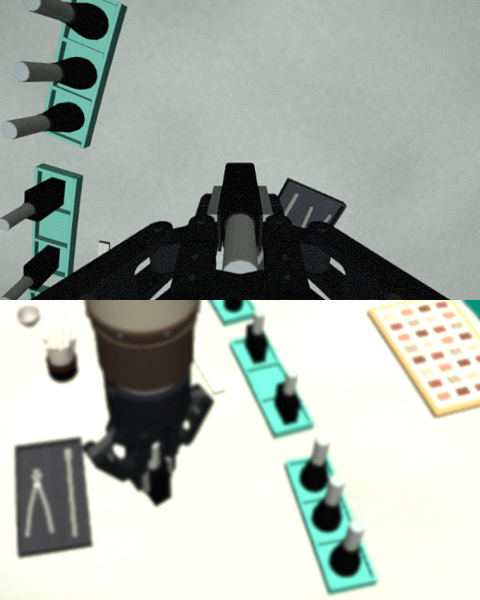

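The flat bottle is held upright by its body, and the bell bottle stands in its well. I'm carrying the flat one over its stand.

>>> {"method": "send_rows", "body": {
  "targets": [
    [13,15,12,0,-0.05],
    [13,47,37,0,-0.11],
    [13,79,62,0,-0.17],
    [13,111,87,0,-0.23],
    [13,143,113,0,-0.298],
    [13,175,138,0,-0.298],
    [13,205,162,0,-0.298],
    [13,220,174,0,-0.298],
    [13,226,178.5,0,-0.298],
    [13,226,178.5,-20,-0.298],
    [13,226,178.5,-40,-0.298],
    [13,226,178.5,-60,-0.298]
  ]
}}

```text
t: 20.38
eef_pos: [0.5837, -0.0999, 0.0804]
eef_rot: [[-0.046, -0.999, -0.003], [-0.999, 0.046, 0.0], [-0.0, 0.003, -1.0]]
contact_force: [0.4, 0.4, -1.3]
finger_gap: 0.0194
grip_force: 34.5
```

>>> {"method": "send_rows", "body": {
  "targets": [
    [13,0,0,-10,0],
    [13,0,0,-15,0],
    [13,0,0,-15,0],
    [13,0,0,-15,0],
    [13,0,0,-15,0]
  ]
}}

```text
t: 20.8
eef_pos: [0.5861, -0.0999, 0.0689]
eef_rot: [[-0.045, -0.999, 0.002], [-0.999, 0.045, -0.0], [-0.0, -0.002, -1.0]]
contact_force: [-0.5, -0.3, -1.2]
finger_gap: 0.0196
grip_force: 34.4
```

Run:
```python
from h import *
a,_=cap('wrist','w10');b,_=cap('side','s10')
v=np.vstack([cv2.resize(a,(480,300)),cv2.resize(b[150:350,200:520],(480,300))])
cv2.imwrite('pics/v10.png',cv2.convertScaleAbs(v,alpha=1.5))
p=load('w10');X=cloud(p);z=X[...,2];im=p['im'].astype(int)
P=X[((im[...,1]-im[...,2])>25)&(z>.009)&(z<.02)&(np.hypot(X[...,0]-.5875,X[...,1]+.1)<.1)]
print(len(P),cv2.minAreaRect((P[:,:2]*1000).astype(np.float32)))
```

```text
3206 ((587.0588989257812, -99.27019500732422), (172.1393585205078, 56.10357666015625), 87.2533187866211)
```

View pics/v10.png

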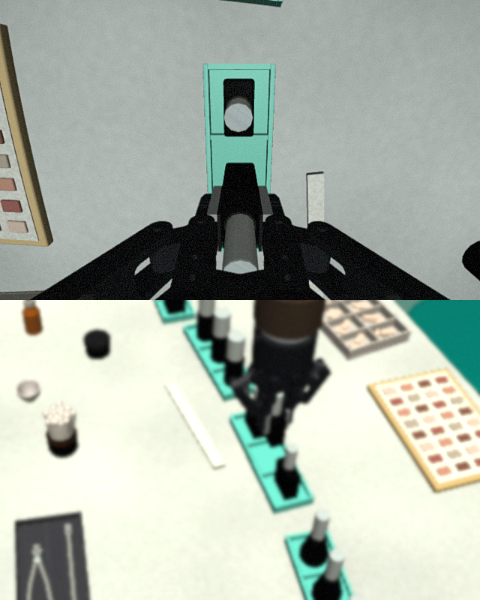

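The flat bottle hangs over its middle well, aligned with its neighbour (238,108) and about 1 mm from the centre. I'll lower it gently and release.

>>> {"method": "send_rows", "body": {
  "targets": [
    [13,1,0.5,-12,0],
    [13,1,0.5,-24,0],
    [13,1,0.5,-33,0],
    [13,1,0.5,-39,0],
    [13,1,0.5,-42,0],
    [13,1,0.5,-43,0],
    [13,1,0.5,-43,0],
    [50,1,0.5,-43,0],
    [50,1,0.5,-43,0],
    [50,1,0.5,-43,0],
    [50,1,0.5,-43,0]
  ]
}}

```text
t: 21.82
eef_pos: [0.5866, -0.0993, 0.025]
eef_rot: [[-0.045, -0.999, 0.001], [-0.999, 0.045, 0.0], [-0.0, -0.001, -1.0]]
contact_force: [0.0, -0.4, 0.0]
finger_gap: 0.05
grip_force: 0.0
```

>>> {"method": "send_rows", "body": {
  "targets": [
    [50,0,0,10,0],
    [50,0,0,30,0],
    [50,0,0,60,0],
    [50,0,0,95,0],
    [50,0,0,130,0],
    [50,0,0,165,0],
    [50,-150,0,230,0],
    [50,-150,0,230,0],
    [50,-150,0,230,0],
    [50,-150,0,230,0],
    [50,-150,0,230,0],
    [50,-150,0,230,0]
  ]
}}

```text
t: 22.82
eef_pos: [0.4355, -0.0994, 0.2574]
eef_rot: [[-0.045, -0.999, 0.006], [-0.999, 0.045, 0.001], [-0.001, -0.006, -1.0]]
contact_force: [-0.0, 0.4, 0.2]
finger_gap: 0.05
grip_force: 0.0
```

Run:
```python
from h import *
a,_=cap('wrist','w11');b,_=cap('side','s11')
v=np.vstack([cv2.resize(a,(480,300)),cv2.resize(b[90:390,150:630],(480,300))])
cv2.imwrite('pics/v11.png',cv2.convertScaleAbs(v,alpha=1.5))
for n in('w11','s11'):
    X=cloud(load(n));z=X[...,2]
    for nm,x,y in(('bell',.564,-.316),('flat',.587,-.1),('tall',.599,.113),('sq',.5785,.311)):
        q=np.hypot(X[...,0]-x,X[...,1]-y)<.026
        if q.sum()<30: continue
        zm=np.nanpercentile(z[q],99);T=X[q&(z>zm-.008)];B=X[q&(z>.025)&(z<.053)]
        print(n,nm,zm.round(3),T.mean(0).round(3),[np.round(k,1) for k in cv2.minAreaRect((B[:,:2]*1000).astype(np.float32))] if len(B)>10 else '')
```

```text
w11 flat 0.09 [ 0.585 -0.099  0.089] [array([585.8, -99. ]), array([38.3, 20.5]), np.float64(85.9)]
w11 tall 0.099 [0.594 0.117 0.097] 
s11 bell 0.093 [ 0.56  -0.317  0.091] [array([ 558.4, -320.4]), array([20.1, 30.4]), np.float64(54.6)]
s11 flat 0.092 [ 0.585 -0.103  0.089] [array([ 585.3, -101.2]), array([39.6, 20.6]), np.float64(89.3)]
s11 tall 0.1 [0.598 0.11  0.097] [array([591.7, 103.7]), array([13.7, 25.5]), np.float64(51.2)]
```

View pics/v11.png

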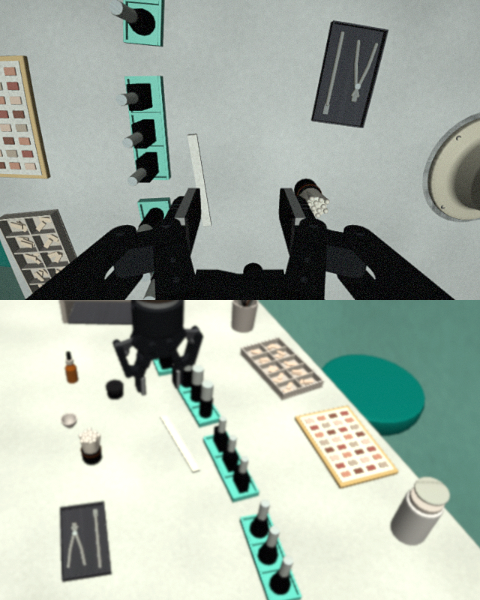

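All four bottles stand upright in their wells, at about the heights expected, and the flat one lines up with its neighbours. The dropper and pot have not moved and the gripper is clear.

```bash
python3 -c "
from bench import ctrl
print(ctrl.sign_off())"
```

```text
the job is handed in; nothing more can be done
None
```

All four polish bottles are back upright in the middle wells of their own stands, with the flat and square ones in line with their neighbours; the dropper bottle and gel pot are untouched, and the job was handed in at about 23 s.

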